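Set out a soldering place

ROBOT

A 6-joint arm with a two-finger parallel gripper is mounted at the origin on the work surface. World frame = base frame: x ahead of the robot, y to its left, z up, the work surface at z = 0. Lengths are in mm, angles in degrees, forces in N, time in s.
With the tool pointing down it reaches from about 300 to 850 mm from the base axis. Payload 4.2 kg.
Tool frame: the origin (TCP) lies between the finger pads; the fingertips stand 19 mm ahead of it and the grasp point (between the pads) is the TCP; z points along the fingers, x is the direction in which the jaws open and shut, and the axes are right-handed (so a half turn about z gives the same grasp; the last joint's range is limited). The gripper opens to 91 mm and grips with 3 to 60 N. Pads are 32 mm wide; open, the fingers measure 118 mm over their backs; the gripper's body (76 mm by 178 mm) begins 60 mm behind the grasp point.
Start: joints at [75, 18.312, 89.639, -0, 72.044, -1.146], TCP at [137.685, 558.287, 232.976] pointing down, gripper open.
Joint ranges: [-177.97, 177.97], [-48.28, 115.42], [12.27, 149.76], [-77.06, 257.06], [2.81, 150.46], [-146.56, 146.56]. Speed limits (degrees/s): [147.25, 147.25, 180, 180, 180, 180].

INTERFACE

Orientations are given as [roll, pitch, yaw] about the fixed x, y, z axes, in that order (R = Rz(yaw) Ry(pitch) Rx(roll)).
In Python, from workcell import sensors, grab_frame, env gives the robot as it stands.
- The arm moves only by the tool servo_tool, never from a script. Its argument "motion" is one flat list of numbers, 7 for each row, row after row: the shift along the world's x, y, z in mm, then the turn, a rotation vector about the world's x, y, z in rad, then the opening in per cent of the stroke, from 0 (shut) to 100 (fully open). In form: [x, y, z, rx, ry, rz, grip, x, y, z, rx, ry, rz, grip, ...]. A call has 1 to 10 rows; each row shifts and turns the commanded pose from where the row before left it; what a row does not reach is not made up. A row lasts 1/12 s, in which the tool goes at most 41.7 mm and 7.16 degrees, less where a joint would pass 70% of its speed; a pose out of reach is approached as far as the arm can. A call with a gripper value outside its range is refused whole. The fingers move at their own pace and stop on an object; "newtons" is the grip in N (left out, the last holds). Time passes only in rows, so rows that do not move let the fingers close. It gives the time, the measured TCP pose, the force and the opening at its end, in the units of the state.
- sensors.state(): the state, without advancing time (a new reading comes with each control period).
- grab_frame(name): name is "scene" or "top"; returns a dict with "image" (384x512x3 uint8, red, green, blue), "depth" (384x512 float32, mm along the optical axis (not along the pixel's ray), 0 where there is no reading), "fx", "fy", "cx", "cy" (pixels), "extrinsics" (4x4, takes a point from camera to world coordinates). Camera axes: x right, y up, looking along -z (the intrinsics and any distortion apply to the point x, -y, -z); pixel columns grow to the right and rows downward; lengths in mm; the calibration is good to about 2 mm. A picture is of the moment at which its call begins.
- env.job_done(): hands the job in, once; it reports no verdict.
The state is a dict: "time_s": time; "qpos": joint angles; "qvel": joint speeds; "effort": joint torques, N m; "ee_pos": TCP position; "ee_rot": TCP orientation; "force": force on the tool from outside, world axes, zero at the start; "torque": the same for the moment, N m; "gripper_width": finger opening in mm.
Only numpy, scipy, OpenCV 4.12 (cv2) and the standard library are available. Lean on these libraries where they do the work, as an engineer would, in place of code of your own. Each camera call takes 0.05 s, during which the arm holds its last target.

TASK

Set out this soldering place for the next person, who sits on the robot's side of the table: rest the circuit board, parts up, on the two ledges between the jaws of the board holder; stand the tip-cleaner tin midway between the board holder and the iron stand, in line with them, and the solder reel behind the tin (on the side away from the robot, square to that line) with about 3 cm clear between the two. The parts tray goes beside the board holder on the side away from the iron stand, in line with them too, its long sides square to that line like the holder's jaws, with about 3 cm clear between tray and holder. Set each thing down gently, right way up, without dropping it, and leave the multimeter, the cutters and the mug where they are.

Things in the scene. Friction and masses are not known exactly. Their poses are not given: they have to be found in the camera images.
- holder: Board holder, fixed: steel base 64 (x) by 110 mm (y); at its left and right ends jaws 46 mm deep (x), each with a ledge 30 mm above the table, 30 to 45 mm from the centre; outside it an upright with lip to 42 mm height (90 mm between uprights). Open in front and behind. Origin: centre of underside. x to its back, away from the robot (turned up to 0.2 rad); y along the line of holder and stand; z up.
- stand: Iron stand, fixed, empty: black base 120 (x) by 84 mm (y), 22 mm high, sponge well in front, steel coil 42 mm wide rising from the rear half to the front, to 125 mm height. Origin: centre of underside; axes parallel with the holder's. It stands on the holder's y axis, 220 mm from it centre to centre (123 mm clear between bases), left of it in some starts, right in others.
- board_mid (a point): Green circuit board 54 (x) by 80 mm (y), 2 mm thick, flat on the table, parts up; 130 g. In its middle a transformer 28 mm wide (x), 24 mm long (y), top 28 mm above the board's underside: grip it by this, across x, where there is room for fingers. Other parts are under 17 mm high. Either end may go to either jaw. This point: board centre, 14 mm above its underside; z up.
- tin_mid (a point): Tip-cleaner tin: round bright metal tin, 60 mm diameter, 34 mm high, brass curls in its open top; about 120 g. This point: its centre, 17 mm above its underside; z up, yaw of no meaning.
- reel_mid (a point): Solder reel standing on one flange: black flanges 54 mm in diameter, grey winding 49 mm, 40 mm high; about 220 g. This point: its centre, 20 mm above its underside; z up, yaw of no meaning.
- tray_mid (a point): Parts tray: grey open plastic tray 72 mm (x) by 50 mm (y), 24 mm high, walls 3 mm, three compartments with small components fixed in them; about 70 g. This point: its centre, 12 mm above its underside; x along its long sides, z up. Either end may point to the back.
- meter: Bystander: yellow multimeter lying flat, 70 by 140 mm, 40 mm high. Origin: centre of its underside.
- cutters: Bystander: red-handled side cutters lying flat, 130 mm long, 12 mm high. Origin: near their middle, at table height.
- mug: Bystander: white mug, 80 mm diameter, 92 mm high, handle beyond that. Origin: centre of its underside.

How it is judged (in metres and radians):
At the end, for the whole second after the job is handed in: Board flat on both ledges, within 12 mm fore-aft, 9 mm sideways, 0.15 rad. Tin midway, within 14 mm along, 15 mm across the line. Reel 70-104 mm behind the tin (centres), within 20 mm sideways. Tray 110 mm from holder's centre, within 15 mm, 0.2 rad. All upright, released, at rest (x of board_mid in the frame of holder between -0.012 and 0.012 m and y of board_mid in the frame of holder between -0.009 and 0.009 m and z of board_mid in the frame of holder between 0.04 and 0.048 m and angle between the y axis of board_mid and the y axis of holder, either way round below 0.15 rad and x of tin_mid in the frame of holder between -0.015 and 0.015 m and horizontal distance between reel_mid and tin_mid between 0.07 and 0.104 m and x of reel_mid in the frame of holder above 0.05 m and x of tray_mid in the frame of holder between -0.015 and 0.015 m and angle between the x axis of tray_mid and the x axis of holder, either way round below 0.2 rad and ((y of stand in the frame of holder below 0 m and y of tin_mid in the frame of holder between -0.124 and -0.096 m and y of reel_mid in the frame of holder between -0.13 and -0.09 m and y of tray_mid in the frame of holder between 0.095 and 0.125 m) or (y of stand in the frame of holder above 0 m and y of tin_mid in the frame of holder between 0.096 and 0.124 m and y of reel_mid in the frame of holder between 0.09 and 0.13 m and y of tray_mid in the frame of holder between -0.125 and -0.095 m)) and angle between each of board_mid, tin_mid, reel_mid, tray_mid's own z axis and vertical below 0.08 rad and height (world z) of tin_mid below 0.021 m and height (world z) of reel_mid below 0.024 m and height (world z) of tray_mid below 0.016 m and linear speed of each of board, tin, reel, tray below 0.01 m/s and angular speed of each of board, tin, reel, tray below 0.1 rad/s); the robot touches nothing.
It fails at once if board, tin, reel or tray is dropped or thrown: faster than 0.65 m/s (a fall of about 20 mm) while no finger touches it ((linear speed of board above 0.65 m/s and contact force between the fingers and board below 0.02 N) or (linear speed of tin above 0.65 m/s and contact force between the fingers and tin below 0.02 N) or (linear speed of reel above 0.65 m/s and contact force between the fingers and reel below 0.02 N) or (linear speed of tray above 0.65 m/s and contact force between the fingers and tray below 0.02 N)).
It fails at once if the multimeter, the cutters or the mug is shifted by more than 20 mm (distance of any of meter, cutters, mug from where it was at the start of the episode above 0.02 m).
It also fails if it takes over 122 s, if anything falls off the work surface, if the arm or the gripper's body presses on something with over 40 N, if the wrist force passes 120 N, or if a joint passes its speed limit or range.

## Working session

There is one attempt and no reset: what is moved stays moved. The work goes in short steps, Python scripts to look and compute and a tool call to move; the robot and the scene stay as the last step left them, time stands still between calls to the robot, and variables do not carry over. Pictures are saved under pics/ and viewed, and the job is handed in when it is done.

Besides the shell and the picture viewer there is one more tool, called after "Call:" as a command line: name --argument value ..., lists and objects as JSON in quotes. servo_tool: Moves the arm, as the interface text tells. Its arguments: {"type":"object","properties":{"motion":{"type":"array"},"newtons":{"type":"number"}},"required":["motion"]}

```bash
mkdir -p pics; ls; python3 - <<'E'
from workcell import sensors, grab_frame
import cv2,numpy as np,pickle
s=sensors.state();print({k:np.round(v,2) for k,v in s.items()})
for n in("top","scene"):
    f=grab_frame(n);pickle.dump(f,open(n+"0.pkl","wb"))
    cv2.imwrite(f"pics/{n}0.png",cv2.resize(f["image"][:,:,::-1],(800,600),interpolation=cv2.INTER_CUBIC))
    print(n,f["fx"],f["cx"],f["cy"],np.round(f["extrinsics"],3), (f["depth"]>0).mean(), [k for k in f])
E
```

```text
pics
{'time_s': np.float64(0.0), 'qpos': array([75.  , 18.35, 89.71, -0.  , 72.04, -1.15]), 'qvel': array([ 0.07, -0.05,  0.03, -0.02, -0.02,  0.15]), 'effort': array([ -0.  , -41.25, -23.2 ,   0.07,   0.05,  -0.  ]), 'ee_pos': array([137.56, 557.82, 232.12]), 'ee_rot': array([-1.800e+02,  1.000e-01,  7.615e+01]), 'force': array([0.04, 0.04, 0.1 ]), 'torque': array([ 0.03,  0.03, -0.03]), 'gripper_width': np.float64(91.32)}
top 458.9959947600405 254.3407483043738 189.71921906378455 [[-2.000000e-03  9.960000e-01 -9.500000e-02  5.016720e+02]
 [-1.000000e+00 -4.000000e-03 -2.500000e-02 -9.443000e+00]
 [-2.500000e-02  9.500000e-02  9.950000e-01  1.335458e+03]
 [ 0.000000e+00  0.000000e+00  0.000000e+00  1.000000e+00]] 0.9958445231119791 ['image', 'depth', 'fx', 'fy', 'cx', 'cy', 'extrinsics']
scene 385.5660411669245 253.07587473278556 193.1147333680563 [[-2.920000e-01 -7.870000e-01  5.430000e-01  1.175039e+03]
 [ 9.560000e-01 -2.340000e-01  1.760000e-01  1.997610e+02]
 [-1.200000e-02  5.710000e-01  8.210000e-01  9.333580e+02]
 [ 0.000000e+00  0.000000e+00  0.000000e+00  1.000000e+00]] 0.9960581461588541 ['image', 'depth', 'fx', 'fy', 'cx', 'cy', 'extrinsics']
```

View pics/top0.png

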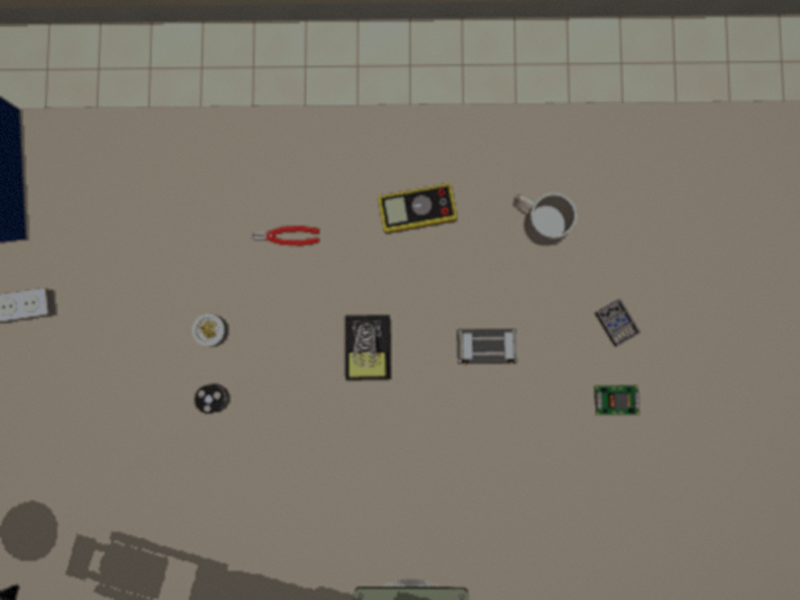

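View pics/scene0.png

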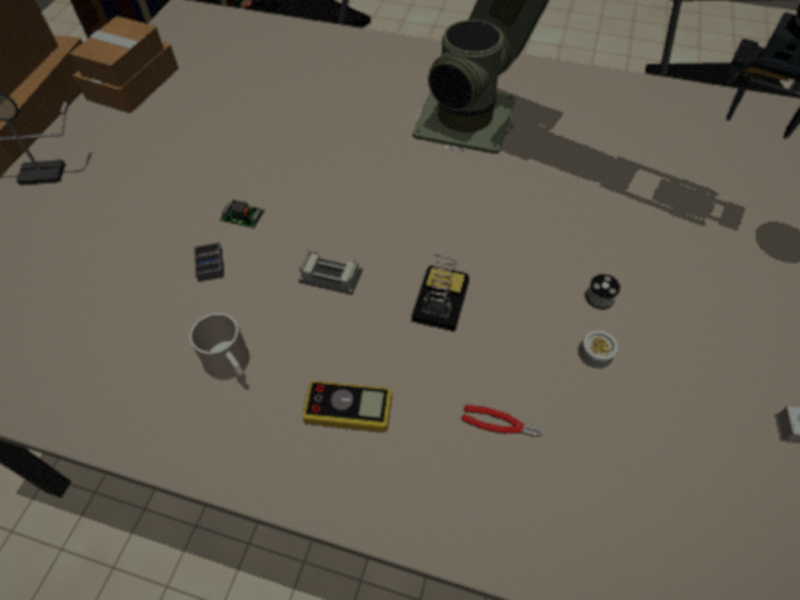

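```bash
cat > h.py <<'E'
import numpy as np,cv2,pickle
def cloud(f):
    d=f["depth"];v,u=np.mgrid[:d.shape[0],:d.shape[1]]
    P=np.stack([(u-f["cx"])/f["fx"]*d,-(v-f["cy"])/f["fy"]*d,-d],-1)
    E=f["extrinsics"];return P@E[:3,:3].T+E[:3,3]
def ray(f,uv,z):
    uv=np.atleast_2d(uv).astype(float);E=f["extrinsics"]
    D=np.stack([(uv[:,0]-f["cx"])/f["fx"],-(uv[:,1]-f["cy"])/f["fy"],-np.ones(len(uv))],-1)@E[:3,:3].T
    return E[:3,3]+D*((z-E[2,3])/D[:,2])[:,None]
def blobs(f,lo=6,hi=150):
    P=cloud(f);z=P[...,2]
    m=((z>lo)&(z<hi)&(P[...,0]>250)&(P[...,0]<900)&(abs(P[...,1])<700)).astype(np.uint8)
    n,l,st,c=cv2.connectedComponentsWithStats(m)
    for i in range(1,n):
        if st[i,4]<40: continue
        p=P[l==i];t=p[:,2]
        r=cv2.minAreaRect(p[:,:2].astype(np.float32))
        print(np.round(c[i]),st[i,4],"med",np.round(np.median(p,0),1),"zmax",round(np.percentile(t,98),1),"rect",np.round(r[0],1),np.round(r[1],1),round(r[2],1))
E
python3 - <<'E'
from h import *
for n in("top","scene"):
    f=pickle.load(open(n+"0.pkl","rb"));print(n);blobs(f)
    P=cloud(f);print(P[150:180,200:230,2].mean())
f=pickle.load(open("top0.pkl","rb"))
im=f["image"][:,:,::-1]
a=cv2.resize(im[185:285,205:425],None,fx=3.6,fy=3.6,interpolation=cv2.INTER_CUBIC)
cv2.imwrite("pics/z1.png",cv2.convertScaleAbs(a,alpha=1.6))
E
```

```text
top
[267. 133.] 1201 med [789.7 -14.   33.8] zmax 42.5 rect [796.3 -14.7] [ 77.9 143.2] 11.4
[350. 138.] 753 med [ 773.9 -250.9   53.3] zmax 94.8 rect [ 774.7 -246.5] [104.8  79.8] 25.6
[183. 150.] 312 med [745.5 229.9  10.8] zmax 16.7 rect [746.  235.9] [130.4  37.3] 89.1
[ 27. 193.] 266 med [618.2 679.5  33.7] zmax 40.6 rect [622.2 684.5] [57.5 32.2] 4.1
[395. 205.] 282 med [ 582.2 -380.8   18.8] zmax 27.9 rect [ 578.9 -378.7] [72.4 51.6] 29.5
[134. 211.] 384 med [566.1 367.4  31.4] zmax 38.4 rect [566.4 369.4] [58.6 57.6] 86.2
[235. 222.] 1213 med [534.2  76.6  27.7] zmax 105.9 rect [537.7  77.8] [ 83.2 121.2] 89.8
[312. 221.] 753 med [ 536.7 -140.    15.2] zmax 42.3 rect [ 537.6 -139.9] [ 67.5 106.4] 1.9
[134. 255.] 325 med [441.7 361.7  39.5] zmax 44.6 rect [439.5 364.9] [53.  55.9] 86.1
[384. 254.] 47 med [ 442.6 -342.7   12.2] zmax 19.4 rect [ 441.7 -343.2] [15.6 43. ] 67.4
[396. 256.] 145 med [ 437.9 -374.3   26.2] zmax 32.8 rect [ 438.6 -384. ] [34.2 50.1] 12.6
6.553489859225489
scene
[152. 134.] 159 med [ 442.2 -374.1   18.1] zmax 30.3 rect [ 436.2 -378.3] [69.6 42.6] 84.6
[133. 167.] 335 med [ 581.  -376.    17.1] zmax 26.4 rect [ 578.9 -376.5] [77.6 51. ] 30.0
[211. 175.] 675 med [ 543.6 -140.    17.3] zmax 41.3 rect [ 537.2 -137.2] [ 65.5 108.2] 0.3
[282. 190.] 1128 med [543.6  84.8  27. ] zmax 104.6 rect [534.7  81.4] [120.8  83.4] 0.6
[386. 186.] 345 med [449.5 364.1  39.5] zmax 43.8 rect [440.7 365.7] [51.5 52.9] 17.6
[141. 221.] 1152 med [ 764.6 -248.5   59.9] zmax 92.9 rect [ 775.3 -243.5] [106.9  79.6] 25.5
[383. 223.] 454 med [571.8 370.7  31.4] zmax 37.1 rect [566.5 372.2] [58.  59.3] 15.4
[223. 260.] 1527 med [799.9  -7.4  33.4] zmax 41.6 rect [793. -11.] [ 70.8 140.1] 10.6
[320. 270.] 409 med [745.2 233.3  10.8] zmax 15.1 rect [741.8 238.9] [ 38.8 130.4] 3.5
[506. 271.] 262 med [621.  676.3  29.6] zmax 37.8 rect [618.3 680.9] [51.2 23.3] 15.7
11.358573265790826
```

View pics/z1.png

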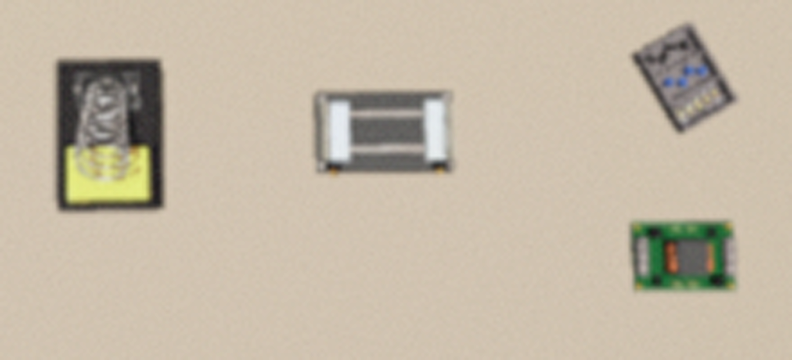

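```bash
python3 - <<'E'
from h import *
for n in("top","scene"):
    f=pickle.load(open(n+"0.pkl","rb"));print(n);P=cloud(f)
    for x,y in[(450,250),(540,220),(650,0),(450,-140),(500,-280),(500,-450)]:
        m=(abs(P[...,0]-x)<20)&(abs(P[...,1]-y)<20);print(x,y,np.round(np.median(P[m][:,2]),1),end="; ")
    print()
    hsv=cv2.cvtColor(f["image"],cv2.COLOR_RGB2HSV)
    roi=(abs(P[...,0]-440)<60)&(abs(P[...,1]+378)<60)
    g=(roi&(hsv[...,0]>45)&(hsv[...,0]<85)&(hsv[...,1]>90)).astype(np.uint8)
    g=cv2.morphologyEx(g,cv2.MORPH_CLOSE,np.ones((5,5)))
    vu=np.argwhere(g)[:,::-1];w=ray(f,vu,2)[:,:2].astype(np.float32);r=cv2.minAreaRect(w)
    print("board",len(w),np.round(r[0],1),np.round(r[1],1),round(r[2],1))
    # transformer top
    m=roi&(P[...,2]>24);w=ray(f,np.argwhere(m)[:,::-1],28);print("trafo",m.sum(),w.mean(0).round(1),w.min(0).round(1),w.max(0).round(1))
    # generic non-table mask via Lab distance
    lab=cv2.cvtColor(f["image"],cv2.COLOR_RGB2LAB).astype(float)
    for nm,x,y,h in[("tray",579,-377,24),("holder",537,-139,4),("stand",536,79,22),("tin",566,371,34),("reel",440,365,40)]:
        R=85
        roi=(abs(P[...,0]-x)<R)&(abs(P[...,1]-y)<R)
        ring=roi&~((abs(P[...,0]-x)<R-12)&(abs(P[...,1]-y)<R-12))
        m=(roi&(np.linalg.norm(lab-np.median(lab[ring],0),axis=-1)>25)).astype(np.uint8)
        k,l,st,c=cv2.connectedComponentsWithStats(m);i=1+np.argmax(st[1:,4])
        for hh in (0,h):
            r=cv2.minAreaRect(ray(f,np.argwhere(l==i)[:,::-1],hh)[:,:2].astype(np.float32))
            print(nm,hh,np.round(r[0],1),np.round(r[1],1),round(r[2],1))
    # holder jaws (top >36)
    for nm,s in(("L",1),("R",-1)):
        m=(abs(P[...,0]-537)<45)&(abs(P[...,1]+139-s*45)<20)&(P[...,2]>33)
        w=ray(f,np.argwhere(m)[:,::-1],42);print("lip",nm,m.sum(),w.mean(0).round(1),w.min(0).round(1),w.max(0).round(1))
E
```

```text
top
450 250 0.4; 540 220 -0.0; 650 0 -0.1; 450 -140 -0.1; 500 -280 -0.7; 500 -450 -0.4; 
board 245 [ 438. -376.] [74.  48.1] 90.0
trafo 95 [ 437.6 -375.9   28. ] [ 424.  -388.2   28. ] [ 451.8 -359.8   28. ]
tray 0 [ 579.5 -381.7] [75. 57.] 29.5
tray 24 [ 578.1 -375.1] [73.7 56. ] 29.5
holder 0 [ 535.7 -140.1] [109.5  66.5] 89.8
holder 4 [ 535.6 -139.7] [109.2  66.3] 89.8
stand 0 [535.   80.2] [ 87.7 122. ] 89.9
stand 22 [534.4  78.7] [ 86.2 120. ] 89.9
tin 0 [563.8 352.4] [24.7 56.6] 79.3
tin 34 [562.2 343.2] [24.1 55.2] 79.3
reel 0 [441.3 369.1] [54.8 67.2] 1.2
reel 40 [443.1 357.7] [53.2 65.2] 1.2
lip L 40 [535.4 -94.2  42. ] [ 513.7 -102.8   42. ] [558.5 -91.3  42. ]
lip R 54 [ 537.1 -186.8   42. ] [ 516.3 -192.3   42. ] [ 558.2 -170.    42. ]
scene
450 250 0.5; 540 220 0.2; 650 0 -0.2; 450 -140 0.1; 500 -280 -0.3; 500 -450 -0.6; 
board 109 [ 448.  -378.6] [49.2 67.2] 26.9
trafo 57 [ 438.  -373.7   28. ] [ 422.6 -387.1   28. ] [ 454.5 -356.3   28. ]
tray 0 [ 568.9 -386.1] [94.8 57.5] 29.8
tray 24 [ 584.5 -371. ] [92.4 56.1] 29.8
holder 0 [ 530.9 -144.8] [ 74.3 121.1] 2.9
holder 4 [ 533.7 -143.3] [ 73.9 120.6] 2.9
stand 0 [520.8  77.9] [142.5  88.9] 0.7
stand 22 [536.3  80.7] [139.2  86.8] 0.7
tin 0 [572.7 364.9] [61.7 37.5] 66.4
tin 34 [594.6 358.9] [59.4 36.1] 66.4
reel 0 [420.3 368.4] [57.7 88.6] 76.7
reel 40 [452.7 361.1] [55.2 84.8] 76.7
lip L 35 [540.4 -89.7  42. ] [ 515.  -104.3   42. ] [563.6 -85.5  42. ]
lip R 46 [ 540.1 -184.5   42. ] [ 516.  -190.1   42. ] [ 563.6 -167.3   42. ]
```

Call:
servo_tool --motion '[36, -16, -8, 0, 0, -0.111, 100, 36, -16, -8, 0, 0, -0.111, 100, 36, -16, -8, 0, 0, -0.111, 100, 36, -16, -8, 0, 0, -0.111, 100, 36, -16, -8, 0, 0, -0.111, 100, 36, -16, -8, 0, 0, -0.111, 100, 36, -16, -8, 0, 0, -0.111, 100, 36, -16, -8, 0, 0, -0.111, 100, 36, -16, -8, 0, 0, -0.111, 100, 36, -16, -8, 0, 0, -0.111, 100]' --newtons 20

```text
time_s: 0.93
ee_pos: [499.1, 397.0, 152.1]
ee_rot: [180.0, 0.0, 12.2]
force: [-0.3, 1.5, -0.4]
gripper_width: 91.3
```

Call:
servo_tool --motion '[35, -14, -8, 0, 0, -0.11, 100, 34, -13, -8, 0, 0, -0.109, 100, 0, 0, -10, 0, 0, 0, 100, 0, 0, -25, 0, 0, 0, 100, 0, 0, -25, 0, 0, 0, 100, 0, 0, -20, 0, 0, 0, 100, 0, 0, -15, 0, 0, 0, 100, 0, 0, -10, 0, 0, 0, 100, 0, 0, -5, 0, 0, 0, 100, 0, 0, 0, 0, 0, 0, 100]'

```text
time_s: 1.77
ee_pos: [565.9, 371.1, 25.8]
ee_rot: [179.9, 0.1, 0.0]
force: [0.3, 0.3, -0.2]
gripper_width: 91.2
```

Call:
servo_tool --motion '[0, 0, -3, 0, 0, 0, 80, 0, 0, 0, 0, 0, 0, 75, 0, 0, 0, 0, 0, 0, 70, 0, 0, 0, 0, 0, 0, 65, 0, 0, 0, 0, 0, 0, 60, 0, 0, 0, 0, 0, 0, 55, 0, 0, 0, 0, 0, 0, 50, 0, 0, 0, 0, 0, 0, 50, 0, 0, 0, 0, 0, 0, 50]' --newtons 20

```text
time_s: 2.52
ee_pos: [566.7, 371.5, 24.6]
ee_rot: [-180.0, -0.0, -0.0]
force: [-1.7, 0.2, 5.3]
gripper_width: 59.5
```

Call:
servo_tool --motion '[0, 0, 4, 0, 0, 0, 50, 0, 0, 10, 0, 0, 0, 50, 0, 0, 20, 0, 0, 0, 50, 0, 0, 30, 0, 0, 0, 50, 0, 0, 35, 0, 0, 0, 50, 0, 0, 35, 0, 0, 0, 50, 0, 0, 22, 0, 0, 0, 50, 0, 0, 0, 0, 0, 0, 50]'

```text
time_s: 3.18
ee_pos: [569.4, 372.9, 187.0]
ee_rot: [-179.6, -0.6, -0.0]
force: [-0.4, -0.4, -0.7]
gripper_width: 59.7
```

```bash
cat > look.py <<'E'
import sys
from h import *
from workcell import grab_frame
k=sys.argv[1]; out=[]
for n in("top","scene"):
    f=grab_frame(n);pickle.dump(f,open(f"{n}{k}.pkl","wb"));out.append(cv2.resize(f["image"],(400,300),interpolation=cv2.INTER_AREA))
    print(n);blobs(f)
cv2.imwrite(f"pics/b{k}.png",np.hstack(out)[:,:,::-1])
E
python3 look.py 1
```

```text
top
[267. 133.] 1195 med [789.6 -14.   33.9] zmax 42.5 rect [793.  -12.9] [ 71.1 141.6] 10.4
[350. 138.] 727 med [ 774.  -249.5   56.5] zmax 95.1 rect [ 774.5 -247. ] [103.7  80.7] 25.1
[184. 150.] 315 med [745.7 229.3  10.9] zmax 16.6 rect [745.6 236. ] [130.8  37.6] 89.7
[ 26. 188.] 89 med [635.6 684.3  34.2] zmax 40.8 rect [636.9 688. ] [28.2 31.1] 19.7
[395. 206.] 280 med [ 579.2 -378.8   18.6] zmax 27.5 rect [ 577.3 -379.4] [75.4 51.7] 29.6
[235. 222.] 1211 med [534.8  76.5  27.8] zmax 106.7 rect [537.7  78.8] [121.2  81.1] 0.0
[312. 221.] 741 med [ 536.8 -142.4   15.4] zmax 42.8 rect [ 535.9 -140.6] [ 66.2 106.3] 0.3
[135. 254.] 301 med [444.3 359.3  39.5] zmax 45.5 rect [442.9 360. ] [52.4 46.2] 19.4
[399. 256.] 192 med [ 437.4 -382.    23.4] zmax 31.7 rect [ 433.5 -388.1] [38.2 59.9] 2.6
scene
[152. 134.] 158 med [ 442.9 -374.1   17.7] zmax 31.0 rect [ 437.6 -377.6] [70.1 37.3] 81.2
[133. 167.] 335 med [ 579.8 -377.1   16.7] zmax 25.7 rect [ 577.6 -376.7] [78. 50.] 29.7
[211. 175.] 667 med [ 543.6 -140.8   16.5] zmax 42.3 rect [ 536.4 -137.6] [ 66.  108.9] 0.4
[282. 190.] 1115 med [544.7  84.9  27.4] zmax 102.0 rect [535.4  80.1] [ 89.4 119.3] 88.5
[383. 185.] 222 med [447.8 356.3  39.3] zmax 43.3 rect [439.3 356.9] [34.5 54.8] 83.5
[141. 221.] 1162 med [ 763.9 -248.9   59. ] zmax 93.1 rect [ 761.5 -264. ] [162.4  80. ] 85.0
[223. 260.] 1532 med [800.1  -7.   33.5] zmax 41.0 rect [792.7 -11. ] [ 71. 140.] 10.2
[320. 270.] 409 med [743.5 234.4  10.8] zmax 14.9 rect [742.  238.7] [ 39.3 129.9] 3.3
[506. 271.] 258 med [621.2 676.2  30.4] zmax 38.7 rect [617.6 681.6] [51.2 23.3] 13.4
```

View pics/b1.png

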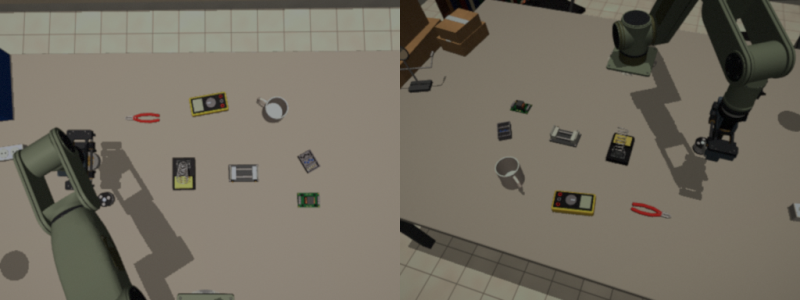

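Call:
servo_tool --motion '[-3, -15, 0, 0, 0, 0, 50, -3, -25, 0, 0, 0, 0, 50, -3, -35, 0, 0, 0, 0, 50, -3, -35, 0, 0, 0, 0, 50, -3, -35, 0, 0, 0, 0, 50, -3, -35, 0, 0, 0, 0, 50, -3, -35, 0, 0, 0, 0, 50, -3, -35, 0, 0, 0, 0, 50, -3, -35, 0, 0, 0, 0, 50, -3, -35, 0, 0, 0, 0, 50]'

```text
time_s: 4.12
ee_pos: [534.8, 49.5, 177.7]
ee_rot: [180.0, 0.3, 0.0]
force: [0.3, 0.1, -0.6]
gripper_width: 59.6
```

Call:
servo_tool --motion '[-1, -35, 0, 0, 0, 0, 50, 0, -28, 0, 0, 0, 0, 50, 0, -18, 0, 0, 0, 0, 50, 0, 0, -10, 0, 0, 0, 50, 0, 0, -25, 0, 0, 0, 50, 0, 0, -30, 0, 0, 0, 50, 0, 0, -30, 0, 0, 0, 50, 0, 0, -25, 0, 0, 0, 50, 0, 0, -15, 0, 0, 0, 50, 0, 0, 0, 0, 0, 0, 50]'

```text
time_s: 4.95
ee_pos: [531.3, -28.6, 39.8]
ee_rot: [-179.9, 0.7, 0.0]
force: [-1.1, -0.0, -1.9]
gripper_width: 60.0
```

Call:
servo_tool --motion '[0, 0, 0, 0, 0, 0, 50, 0, 0, 0, 0, 0, 0, 50]'

```text
time_s: 5.12
ee_pos: [535.9, -29.3, 45.0]
ee_rot: [-180.0, -0.0, 0.0]
force: [0.7, 0.3, -0.9]
gripper_width: 59.5
```

Call:
servo_tool --motion '[0, 0, -6, 0, 0, 0, 50, 0, 0, -5, 0, 0, 0, 50, 0, 0, -4, 0, 0, 0, 50, 0, 0, -3, 0, 0, 0, 50, 0, 0, -1, 0, 0, 0, 50, 0, 0, -1, 0, 0, 0, 50, 0, 0, -0.5, 0, 0, 0, 50, 0, 0, 0, 0, 0, 0, 50, 0, 0, 0, 0, 0, 0, 50]'

```text
time_s: 5.87
ee_pos: [535.7, -29.7, 24.7]
ee_rot: [180.0, -0.0, 0.0]
force: [-0.6, 0.5, 0.0]
gripper_width: 59.7
```

Call:
servo_tool --motion '[0, 0, -0.5, 0, 0, 0, 50, 0, 0, 0, 0, 0, 0, 68, 0, 0, 0, 0, 0, 0, 71, 0, 0, 0, 0, 0, 0, 75, 0, 0, 0, 0, 0, 0, 80, 0, 0, 0, 0, 0, 0, 80, 0, 0, 5, 0, 0, 0, 80, 0, 0, 25, 0, 0, 0, 80, 0, 0, 40, 0, 0, 0, 80, 0, 0, 40, 0, 0, 0, 80]'

```text
time_s: 6.7
ee_pos: [534.6, -29.6, 134.5]
ee_rot: [-180.0, 0.2, -0.0]
force: [0.2, 0.3, -0.7]
gripper_width: 73.2
```

Call:
servo_tool --motion '[0, 0, 30, 0, 0, 0, 100, -8, 15, 16, 0, 0, 0, 100, -8, 30, 0, 0, 0, 0, 100, -8, 35, 0, 0, 0, 0, 100, -8, 35, 0, 0, 0, 0, 100, -8, 35, 0, 0, 0, 0, 100, -8, 35, 0, 0, 0, 0, 100, -8, 35, 0, 0, 0, 0, 100, -8, 35, 0, 0, 0, 0, 100, -8, 35, 0, 0, 0, 0, 100]'

```text
time_s: 7.53
ee_pos: [462.9, 261.9, 180.4]
ee_rot: [-180.0, -0.0, 0.0]
force: [1.4, -0.1, 0.3]
gripper_width: 90.9
```

Call:
servo_tool --motion '[-8, 35, 0, 0, 0, 0, 100, -8, 35, 0, 0, 0, 0, 100, -7, 25, 0, 0, 0, 0, 100, 0, 10, 0, 0, 0, 0, 100, 0, 0, -15, 0, 0, 0, 100, 0, 0, -30, 0, 0, 0, 100, 0, 0, -30, 0, 0, 0, 100, 0, 0, -20, 0, 0, 0, 100, 0, 0, -10, 0, 0, 0, 100, 0, 0, 0, 0, 0, 0, 100]'

```text
time_s: 8.37
ee_pos: [439.8, 363.8, 72.9]
ee_rot: [179.8, 0.2, -0.0]
force: [0.4, -0.5, 0.0]
gripper_width: 91.0
```

```bash
python3 look.py 2 | grep -v "^\[ *\(267\|350\|18.\|27\)"; python3 -c "
from workcell import sensors;print(sensors.state()['ee_pos'])"
```

```text
top
[395. 206.] 291 med [ 581.4 -379.1   17.7] zmax 27.7 rect [ 579.2 -382. ] [77.3 60. ] 32.4
[235. 222.] 1212 med [534.2  76.5  27.8] zmax 107.8 rect [536.   77.7] [118.   82.7] 0.4
[312. 221.] 737 med [ 536.3 -139.8   16.2] zmax 42.8 rect [ 535.5 -140.9] [106.9  66.2] 89.8
[137. 255.] 248 med [442.4 347.6  40.6] zmax 149.6 rect [448.4 354.9] [50.8 74.4] 88.7
[384. 254.] 47 med [ 442.5 -342.8   12.8] zmax 16.7 rect [ 442.  -343.2] [14.4 41.7] 68.8
[396. 256.] 142 med [ 437.9 -374.2   26.3] zmax 31.5 rect [ 438.5 -381.9] [31.  45.8] 9.6
[408. 255.] 40 med [ 439.9 -411.3   11.5] zmax 15.4 rect [ 441.2 -411.3] [30.7 11.2] 5.6
[134. 277.] 55 med [392.6 332.9 135.8] zmax 149.8 rect [390.6 337.6] [53.8 30.7] 49.7
scene
[153. 135.] 161 med [ 443.3 -373.4   18.3] zmax 30.8 rect [ 437.3 -378.5] [70.9 39.8] 82.0
[133. 167.] 327 med [ 579.3 -376.9   17.1] zmax 26.1 rect [ 577.9 -376.9] [78.5 50.1] 29.3
[211. 175.] 658 med [ 543.5 -140.5   17.7] zmax 41.8 rect [ 536.7 -137.7] [ 66.4 108.6] 0.3
[396. 163.] 45 med [394.1 375.   77.9] zmax 91.0 rect [361.1 390.1] [15.  82.9] 64.7
[282. 190.] 1127 med [543.3  84.6  27.1] zmax 103.9 rect [535.4  81.3] [119.   83.3] 0.5
[246. 181.] 366 med [543.3 -26.8  30.8] zmax 37.6 rect [536.7 -28.2] [61.1 59.4] 48.9
[389. 187.] 376 med [496.7 359.7  86.7] zmax 148.5 rect [476.2 365.4] [95.4 75.3] 0.3
[141. 221.] 1157 med [ 764.3 -249.    59.7] zmax 93.1 rect [ 774.8 -243.2] [108.1  78.5] 26.3
[223. 260.] 1532 med [800.1  -7.2  33.5] zmax 41.5 rect [792.9 -11.2] [ 71.1 140.4] 10.3
[319. 270.] 408 med [745.2 233.2  10.7] zmax 14.4 rect [745.7 238.1] [130.4  40. ] 84.8
[506. 271.] 261 med [621.3 676.1  29.2] zmax 37.5 rect [618.7 681.6] [50.5 21.2] 11.8
[441.45265989 365.31892392  75.75378484]
```

View pics/b2.png

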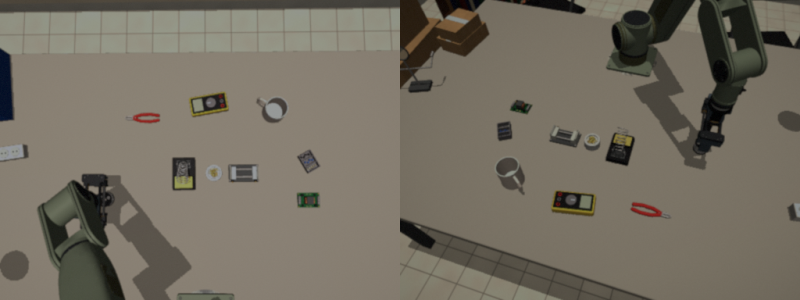

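Call:
servo_tool --motion '[0, 0, -15, 0, 0, 0, 100, 0, 0, -15, 0, 0, 0, 100, 0, 0, -10, 0, 0, 0, 100, 0, 0, -8, 0, 0, 0, 100, 0, 0, -3, 0, 0, 0, 80, 0, 0, 0, 0, 0, 0, 72, 0, 0, 0, 0, 0, 0, 66, 0, 0, 0, 0, 0, 0, 60, 0, 0, 0, 0, 0, 0, 52, 0, 0, 0, 0, 0, 0, 46]' --newtons 25

```text
time_s: 9.3
ee_pos: [440.8, 365.5, 24.5]
ee_rot: [-180.0, -0.0, -0.0]
force: [-2.7, -0.3, 1.0]
gripper_width: 53.9
```

Call:
servo_tool --motion '[0, 0, 0, 0, 0, 0, 44, 0, 0, 0, 0, 0, 0, 44, 0, 0, 0, 0, 0, 0, 44]'

```text
time_s: 9.55
ee_pos: [440.5, 365.4, 24.4]
ee_rot: [-180.0, 0.0, -0.0]
force: [-2.4, 0.2, 3.9]
gripper_width: 51.1
```

Call:
servo_tool --motion '[0, 0, 0, 0, 0, 0, 44, 0, 0, 0, 0, 0, 0, 44, 0, 0, 3, 0, 0, 0, 44, 0, 0, 3, 0, 0, 0, 44, 0, 0, 0, 0, 0, 0, 44]'

```text
time_s: 9.97
ee_pos: [440.9, 365.3, 30.0]
ee_rot: [-180.0, -0.0, 0.0]
force: [1.0, 0.4, -3.3]
gripper_width: 51.4
```

```bash
python3 look.py 3 >/dev/null; python3 - <<'E'
from h import *
f=pickle.load(open("scene3.pkl","rb"));im=f["image"][130:240,340:460,::-1]
cv2.imwrite("pics/z3.png",cv2.convertScaleAbs(cv2.resize(im,None,fx=5,fy=5,interpolation=cv2.INTER_CUBIC),alpha=1.8))
E
```

```text
(no output)
```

View pics/z3.png

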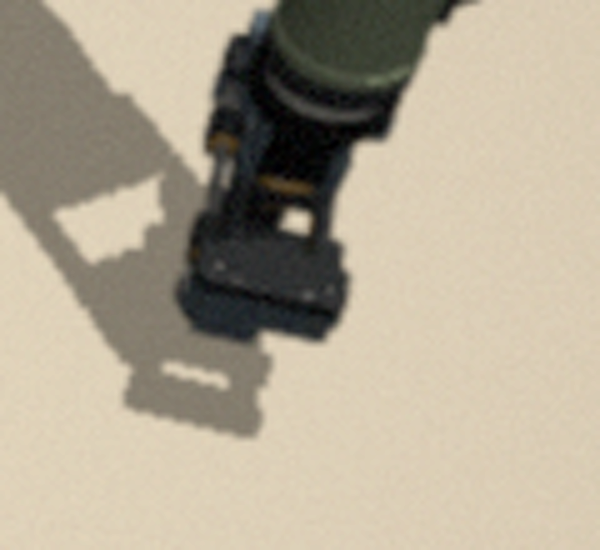

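Call:
servo_tool --motion '[0, 0, 6, 0, 0, 0, 44, 0, 0, 14, 0, 0, 0, 44, 0, 0, 25, 0, 0, 0, 44, 0, 0, 35, 0, 0, 0, 44, 0, 0, 35, 0, 0, 0, 44, 0, 0, 25, 0, 0, 0, 44, 0, 0, 14, 0, 0, 0, 44, 0, 0, 6, 0, 0, 0, 44, 0, 0, 0, 0, 0, 0, 44]'

```text
time_s: 10.82
ee_pos: [441.1, 365.6, 191.5]
ee_rot: [-179.9, -0.1, -0.0]
force: [0.6, 0.6, -2.8]
gripper_width: 51.4
```

Call:
servo_tool --motion '[5, -10, 0, 0, 0, 0, 44, 10, -20, 0, 0, 0, 0, 44, 15, -30, 0, 0, 0, 0, 44, 15, -32, 0, 0, 0, 0, 44, 15, -32, 0, 0, 0, 0, 44, 15, -32, 0, 0, 0, 0, 44, 15, -32, 0, 0, 0, 0, 44, 15, -32, 0, 0, 0, 0, 44, 15, -32, 0, 0, 0, 0, 44, 15, -32, 0, 0, 0, 0, 44]'

```text
time_s: 11.65
ee_pos: [575.0, 78.6, 187.8]
ee_rot: [179.9, 0.2, -0.0]
force: [0.1, -0.1, -2.8]
gripper_width: 51.6
```

Call:
servo_tool --motion '[15, -32, 0, 0, 0, 0, 44, 15, -32, 0, 0, 0, 0, 44, 12, -28, 0, 0, 0, 0, 44, 8, -19, 0, 0, 0, 0, 44, 0, 0, -12, 0, 0, 0, 44, 0, 0, -25, 0, 0, 0, 44, 0, 0, -35, 0, 0, 0, 44, 0, 0, -30, 0, 0, 0, 44, 0, 0, -20, 0, 0, 0, 44, 0, 0, -8, 0, 0, 0, 44]'

```text
time_s: 12.48
ee_pos: [621.5, -30.4, 54.2]
ee_rot: [-180.0, 0.6, -0.0]
force: [0.5, 0.5, -3.5]
gripper_width: 51.3
```

Call:
servo_tool --motion '[0, 0, -6, 0, 0, 0, 44, 0, 0, -8, 0, 0, 0, 44, 0, 0, -8, 0, 0, 0, 44, 0, 0, -6, 0, 0, 0, 44, 0, 0, -4, 0, 0, 0, 44, 0, 0, -2, 0, 0, 0, 44, 0, 0, -1, 0, 0, 0, 44, 0, 0, 0, 0, 0, 0, 44]'

```text
time_s: 13.15
ee_pos: [625.8, -29.7, 25.2]
ee_rot: [180.0, -0.0, 0.0]
force: [-0.3, -0.6, -3.3]
gripper_width: 51.2
```

Call:
servo_tool --motion '[0, 0, -0.5, 0, 0, 0, 44, 0, 0, -0.5, 0, 0, 0, 44, 0, 0, 0, 0, 0, 0, 44]'

```text
time_s: 13.4
ee_pos: [626.1, -29.7, 24.5]
ee_rot: [180.0, -0.1, -0.0]
force: [-0.9, 0.2, -1.5]
gripper_width: 51.4
```

Contact starting; one touch more, then release and rise.

Call:
servo_tool --motion '[0, 0, -0.5, 0, 0, 0, 44, 0, 0, 0, 0, 0, 0, 57, 0, 0, 0, 0, 0, 0, 61, 0, 0, 0, 0, 0, 0, 66, 0, 0, 0, 0, 0, 0, 74, 0, 0, 0, 0, 0, 0, 76, 0, 0, 0, 0, 0, 0, 76, 0, 0, 4, 0, 0, 0, 76, 0, 0, 15, 0, 0, 0, 76, 0, 0, 30, 0, 0, 0, 76]'

```text
time_s: 14.23
ee_pos: [623.1, -29.6, 69.7]
ee_rot: [-180.0, 0.5, -0.0]
force: [0.3, 0.3, 0.4]
gripper_width: 69.5
```

Call:
servo_tool --motion '[0, 0, 30, 0, 0, 0, 76, 0, 0, 20, 0, 0, 0, 76, -10, -15, 20, 0, 0, -0.12, 100, -10, -30, 20, 0, 0, -0.12, 100, -5, -35, 0, 0, 0, -0.12, 100, -5, -35, 0, 0, 0, -0.12, 100, -5, -35, 0, 0, 0, -0.12, 100, -5, -35, 0, 0, 0, -0.12, 100, -5, -35, 0, 0, 0, -0.12, 100, -5, -35, 0, 0, 0, -0.12, 100]'

```text
time_s: 15.07
ee_pos: [575.2, -286.3, 162.9]
ee_rot: [-180.0, -0.0, -55.3]
force: [0.5, -0.4, -0.1]
gripper_width: 91.2
```

Call:
servo_tool --motion '[0, -10, 0, 0, 0, -0.05, 100, 0, 0, 0, 0, 0, -0.046, 100, 0, 0, 0, 0, 0, 0, 100]'

```text
time_s: 15.32
ee_pos: [575.3, -295.9, 162.5]
ee_rot: [-180.0, 0.0, -60.7]
force: [-0.2, 0.4, -0.9]
gripper_width: 91.3
```

```bash
python3 look.py 4; python3 -c "
from workcell import sensors;s=sensors.state();print(s['ee_pos'],s['ee_rot'])"
```

```text
top
[267. 133.] 1201 med [790.  -14.   33.9] zmax 42.6 rect [797.1 -13. ] [ 79.8 139.9] 10.4
[350. 138.] 724 med [ 773.7 -249.9   55.5] zmax 94.9 rect [ 776.1 -241.8] [112.   81.9] 38.6
[184. 150.] 324 med [745.6 229.9  11.4] zmax 16.7 rect [744.6 236. ] [130.8  38.4] 90.0
[273. 189.] 285 med [626.9 -30.4  40.2] zmax 45.1 rect [627.8 -31.6] [51.9 52.6] 72.9
[ 26. 193.] 268 med [618.2 679.2  33.7] zmax 40.2 rect [619.4 683.5] [51.8 33. ] 2.2
[235. 222.] 1211 med [534.2  76.7  27.7] zmax 106.7 rect [536.1  77.7] [124.3  83. ] 0.3
[273. 221.] 346 med [536.7 -30.   32.1] zmax 38.2 rect [536.5 -30. ] [56.7 56.6] 89.3
[311. 221.] 743 med [ 536.1 -139.5   15.5] zmax 43.3 rect [ 535.5 -139.5] [109.4  66.2] 89.8
scene
[154. 135.] 132 med [ 444.9 -369.5   21.3] zmax 30.6 rect [ 437.6 -372.4] [69.  35.1] 75.1
[133. 167.] 337 med [ 580.  -377.1   16. ] zmax 26.1 rect [ 578.1 -376.7] [76.8 50.3] 30.1
[211. 175.] 659 med [ 543.1 -140.7   17. ] zmax 42.0 rect [ 536.4 -136.9] [ 64.6 108.7] 0.9
[282. 190.] 1121 med [543.5  84.6  27.3] zmax 105.1 rect [535.   81.4] [120.7  83.4] 0.7
[246. 181.] 369 med [543.8 -27.1  30.8] zmax 36.5 rect [537.3 -28.5] [59.3 59. ] 40.2
[236. 205.] 340 med [633.6 -26.2  39.2] zmax 42.8 rect [625.8 -28.9] [53.8 50.4] 20.0
[141. 221.] 1148 med [ 765.  -248.6   59.7] zmax 93.0 rect [ 775.  -243.2] [106.2  79.3] 25.8
[223. 260.] 1524 med [800.   -7.4  33.5] zmax 41.6 rect [792.4 -10.7] [ 71.2 139.5] 10.3
[320. 270.] 424 med [744.4 234.8  10.7] zmax 14.8 rect [746.4 238.2] [130.5  39. ] 86.8
[506. 271.] 261 med [621.3 676.4  29.4] zmax 37.8 rect [618.1 681.8] [51.4 23. ] 13.1
[ 575.56563506 -294.56218926  162.54347098] [-1.79999486e+02  1.04110540e-02 -6.04379720e+01]
```

View pics/b4.png

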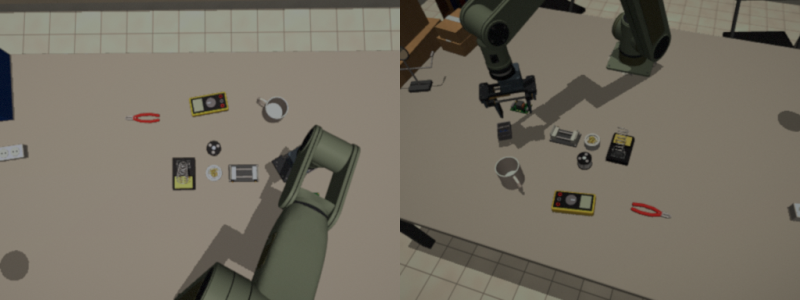

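Call:
servo_tool --motion '[1, -25, 0, 0, 0, 0, 100, 1, -35, 0, 0, 0, 0, 100, 1, -23, 0, 0, 0, 0, 100, 0, 0, -15, 0, 0, 0, 100, 0, 0, -30, 0, 0, 0, 100, 0, 0, -35, 0, 0, 0, 100, 0, 0, -30, 0, 0, 0, 100, 0, 0, -15, 0, 0, 0, 100, 0, 0, -8, 0, 0, 0, 100, 0, 0, 0, 0, 0, 0, 100]'

```text
time_s: 16.25
ee_pos: [578.0, -376.4, 27.5]
ee_rot: [179.9, 0.2, -60.4]
force: [-0.1, 0.1, -0.6]
gripper_width: 91.5
```

Call:
servo_tool --motion '[0, 0, -4, 0, 0, 0, 80, 0, 0, -3, 0, 0, 0, 70, 0, 0, 0, 0, 0, 0, 64, 0, 0, 0, 0, 0, 0, 58, 0, 0, 0, 0, 0, 0, 52, 0, 0, 0, 0, 0, 0, 46, 0, 0, 0, 0, 0, 0, 42, 0, 0, 0, 0, 0, 0, 42, 0, 0, 0, 0, 0, 0, 42, 0, 0, 0, 0, 0, 0, 42]' --newtons 15

```text
time_s: 17.08
ee_pos: [578.9, -377.9, 23.1]
ee_rot: [-180.0, -0.1, -60.5]
force: [-0.3, 0.7, 3.2]
gripper_width: 50.0
```

Call:
servo_tool --motion '[0, 0, 3, 0, 0, 0, 42, 0, 0, 10, 0, 0, 0, 42, 0, 0, 20, 0, 0, 0, 42, 0, 0, 20, 0, 0, 0, 42, 0, 0, 7, 0, 0, 0, 42, -6, 15, 0, 0, 0, -0.07, 42, -9, 28, 0, 0, 0, -0.11, 42, -10, 32, 0, 0, 0, -0.12, 42, -9, 28, 0, 0, 0, -0.11, 42, -8, 25, 0, 0, 0, -0.105, 42]'

```text
time_s: 17.92
ee_pos: [535.5, -247.9, 82.3]
ee_rot: [179.9, 0.0, -90.3]
force: [-0.1, -0.8, -1.2]
gripper_width: 50.2
```

Call:
servo_tool --motion '[0, 0, 0, 0, 0, 0, 42, 0, 0, -8, 0, 0, 0, 42, 0, 0, -18, 0, 0, 0, 42, 0, 0, -15, 0, 0, 0, 42, 0, 0, -8, 0, 0, 0, 42, 0, 0, -5, 0, 0, 0, 42, 0, 0, -3, 0, 0, 0, 42, 0, 0, -2, 0, 0, 0, 42, 0, 0, 0, 0, 0, 0, 42, 0, 0, 0, 0, 0, 0, 42]'

```text
time_s: 18.75
ee_pos: [537.1, -250.0, 24.0]
ee_rot: [-179.9, -0.0, -90.0]
force: [-0.9, 0.7, -0.4]
gripper_width: 49.8
```

Call:
servo_tool --motion '[0, 0, -0.6, 0, 0, 0, 42, 0, 0, -0.6, 0, 0, 0, 42, 0, 0, 0, 0, 0, 0, 42]'

```text
time_s: 19.0
ee_pos: [537.1, -249.9, 23.0]
ee_rot: [-179.9, -0.0, -90.0]
force: [-0.2, -0.1, 3.0]
gripper_width: 49.8
```

Call:
servo_tool --motion '[0, 0, 0, 0, 0, 0, 56, 0, 0, 0, 0, 0, 0, 60, 0, 0, 0, 0, 0, 0, 65, 0, 0, 0, 0, 0, 0, 70, 0, 0, 0, 0, 0, 0, 72, 0, 0, 4, 0, 0, 0, 72, 0, 0, 15, 0, 0, 0, 72, 0, 0, 30, 0, 0, 0, 72, 0, 0, 30, 0, 0, 0, 72, 0, 0, 20, 0, 0, 0, 72]'

```text
time_s: 19.83
ee_pos: [537.6, -250.2, 124.1]
ee_rot: [-179.8, -0.1, -90.0]
force: [-0.4, -0.4, -0.4]
gripper_width: 65.4
```

Call:
servo_tool --motion '[-9, -12, 10, 0, 0, 0.12, 72, -10, -13, 0, 0, 0, 0.121, 72, -10, -13, 0, 0, 0, 0.121, 72, -10, -13, 0, 0, 0, 0.121, 72, -10, -13, 0, 0, 0, 0.121, 72, -10, -13, 0, 0, 0, 0.121, 72, -10, -13, 0, 0, 0, 0.121, 72, -10, -13, 0, 0, 0, 0.121, 72, -10, -13, 0, 0, 0, 0.121, 72, -10, -10, 0, 0, 0, 0.121, 72]'

```text
time_s: 20.67
ee_pos: [437.2, -376.7, 131.6]
ee_rot: [180.0, -0.0, -20.4]
force: [0.6, -1.0, -0.4]
gripper_width: 65.7
```

Call:
servo_tool --motion '[0, 0, 0, 0, 0, 0.121, 65, 0, 0, 0, 0, 0, 0.121, 60, 0, 0, 0, 0, 0, 0.121, 60, 0, 0, 0, 0, 0, 0, 60]'

```text
time_s: 21.0
ee_pos: [437.5, -375.8, 131.5]
ee_rot: [180.0, -0.0, 0.1]
force: [-0.2, 0.9, 0.4]
gripper_width: 54.9
```

```bash
python3 look.py 5 | grep -v "^\[ *\(267\|350\|18.\|27\)"; python3 -c "
from workcell import sensors;s=sensors.state();print(s['ee_pos'],s['ee_rot'])"
```

```text
top
[235. 222.] 1210 med [534.2  76.8  27.7] zmax 106.4 rect [534.6  78.6] [120.5  81. ] 0.3
[312. 221.] 754 med [ 536.7 -142.6   15. ] zmax 42.9 rect [ 535.5 -141.2] [107.2  66.2] 89.8
[393. 256.] 192 med [ 438.  -368.    24.5] zmax 31.4 rect [ 440.6 -369. ] [62.8 40.5] 84.4
scene
[152. 102.] 92 med [ 409.5 -367.3  129.9] zmax 148.9 rect [ 410.  -371.6] [14.5 34.4] 18.3
[141. 116.] 84 med [ 474.8 -367.5  130.6] zmax 148.8 rect [ 435.6 -421.6] [155.5  27.9] 53.5
[153. 134.] 157 med [ 441.8 -374.5   18.2] zmax 30.4 rect [ 436.1 -378.4] [73.3 41.8] 83.4
[178. 166.] 353 med [ 536.2 -247.8   16.9] zmax 26.2 rect [ 535.9 -247.5] [52.9 76.4] 89.4
[211. 175.] 655 med [ 544.2 -140.3   17.7] zmax 41.5 rect [ 536.4 -137.8] [108.6  64.2] 90.0
[282. 190.] 1126 med [543.3  84.4  27.1] zmax 104.8 rect [535.1  81.3] [121.5  83.6] 0.6
[246. 181.] 369 med [544.1 -27.1  31. ] zmax 36.7 rect [537.1 -29. ] [60.3 58.3] 26.7
[236. 205.] 340 med [633.8 -25.7  39.3] zmax 43.3 rect [626.5 -28.7] [53.  50.3] 17.6
[141. 221.] 1148 med [ 765.3 -248.4   60.1] zmax 93.2 rect [ 774.4 -243.5] [106.7  78.7] 25.9
[223. 260.] 1527 med [799.9  -7.1  33.6] zmax 41.4 rect [793.1 -10.5] [ 70.3 139.5] 9.9
[319. 270.] 424 med [744.2 233.6  10.8] zmax 14.9 rect [742.8 238.9] [ 39.4 130.4] 2.3
[506. 271.] 263 med [621.  676.2  29.5] zmax 38.6 rect [618.6 682. ] [50.1 22.8] 10.2
[ 437.6743025  -375.73748528  131.48262547] [ 1.79990778e+02 -1.62393466e-02 -1.21934205e-01]
```

View pics/b5.png

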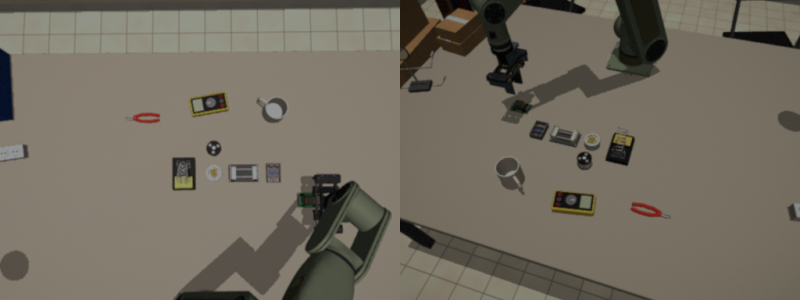

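Call:
servo_tool --motion '[0, 0, -15, 0, 0, 0, 60, 0, 0, -25, 0, 0, 0, 60, 0, 0, -25, 0, 0, 0, 60, 0, 0, -20, 0, 0, 0, 60, 0, 0, -10, 0, 0, 0, 60, 0, 0, -7, 0, 0, 0, 60, 0, 0, -4, 0, 0, 0, 60, 0, 0, 0, 0, 0, 0, 60, 0, 0, 0, 0, 0, 0, 60]' --newtons 15

```text
time_s: 21.85
ee_pos: [438.2, -376.2, 26.1]
ee_rot: [179.9, -0.1, 0.0]
force: [-0.2, 0.3, 0.3]
gripper_width: 54.6
```

Call:
servo_tool --motion '[0, 0, 0, 0, 0, 0, 52, 0, 0, 0, 0, 0, 0, 46, 0, 0, 0, 0, 0, 0, 40, 0, 0, 0, 0, 0, 0, 35, 0, 0, 0, 0, 0, 0, 30, 0, 0, 0, 0, 0, 0, 25, 0, 0, 0, 0, 0, 0, 20, 0, 0, 0, 0, 0, 0, 20, 0, 0, 0, 0, 0, 0, 20, 0, 0, 0, 0, 0, 0, 20]'

```text
time_s: 22.68
ee_pos: [437.4, -375.8, 25.6]
ee_rot: [180.0, 0.0, 0.1]
force: [-3.7, 0.8, 5.2]
gripper_width: 27.8
```

Call:
servo_tool --motion '[0, 0, 3, 0, 0, 0, 20, 0, 0, 8, 0, 0, 0, 20, 0, 0, 15, 0, 0, 0, 20, 0, 0, 20, 0, 0, 0, 20, 0, 0, 13, 0, 0, 0, 20, 0, 0, 6, 0, 0, 0, 20, 0, 0, 0, 0, 0, 0, 20]'

```text
time_s: 23.27
ee_pos: [438.7, -376.3, 91.9]
ee_rot: [179.9, -0.2, 0.1]
force: [0.8, -1.0, -1.0]
gripper_width: 27.8
```

Call:
servo_tool --motion '[5, 12, 0, 0, 0, 0, 20, 9, 22, 0, 0, 0, 0, 20, 13, 30, 0, 0, 0, 0, 20, 13, 30, 0, 0, 0, 0, 20, 13, 30, 0, 0, 0, 0, 20, 13, 30, 0, 0, 0, 0, 20, 13, 30, 0, 0, 0, 0, 20, 12, 30, 0, 0, 0, 0, 20, 6, 16, 0, 0, 0, 0, 20, 2, 6, 0, 0, 0, 0, 20]'

```text
time_s: 24.1
ee_pos: [536.7, -136.0, 89.0]
ee_rot: [-179.9, 0.1, 0.2]
force: [0.0, 0.5, -1.7]
gripper_width: 28.1
```

Call:
servo_tool --motion '[0, 0, 0, 0, 0, 0, 20, 0, 0, 0, 0, 0, 0, 20, 0, 0, 0, 0, 0, 0, 20]'

```text
time_s: 24.35
ee_pos: [536.0, -140.5, 89.9]
ee_rot: [180.0, 0.1, 0.0]
force: [0.2, -1.5, -1.7]
gripper_width: 27.8
```

```bash
python3 look.py 6 >/dev/null; python3 - <<'E'
from h import *
a=[]
for n,(r,c) in(("top",(220,311)),("scene",(165,211))):
    f=pickle.load(open(n+"6.pkl","rb"));im=f["image"][r-50:r+50,c-50:c+50,::-1]
    a.append(cv2.convertScaleAbs(cv2.resize(im,None,fx=4,fy=4,interpolation=cv2.INTER_CUBIC),alpha=1.7))
cv2.imwrite("pics/z6.png",np.hstack(a))
for n in("top","scene"):
    f=pickle.load(open(n+"6.pkl","rb"));P=cloud(f);hsv=cv2.cvtColor(f["image"],cv2.COLOR_RGB2HSV)
    g=(hsv[...,0]>45)&(hsv[...,0]<85)&(hsv[...,1]>90)&(abs(P[...,0]-537)<60)&(abs(P[...,1]+140)<60)
    w=ray(f,np.argwhere(g)[:,::-1],66);print(n,g.sum(),w.min(0),w.max(0),np.percentile(P[g][:,2],[5,50,95]) if g.any() else 0)
    p=P[g]
    if len(p)>20:
        A=np.c_[p[:,:2],np.ones(len(p))];print("tilt",np.linalg.lstsq(A,p[:,2],rcond=None)[0][:2])
E
```

```text
Traceback (most recent call last):
ValueError: zero-size array to reduction operation minimum which has no identity
```

View pics/z6.png

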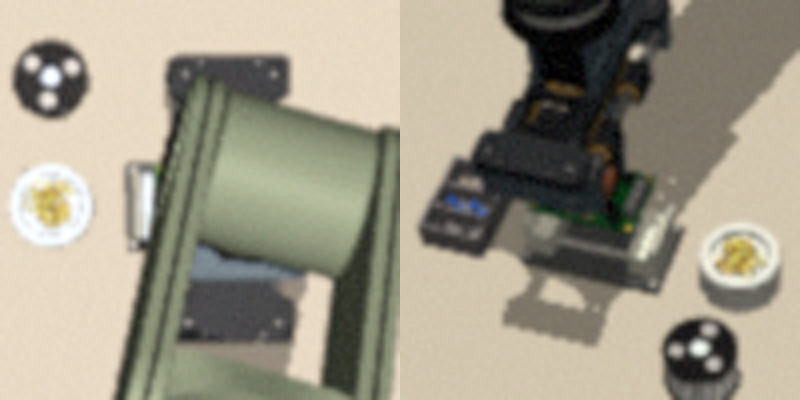

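```bash
python3 - <<'E'
from h import *
f=pickle.load(open("scene6.pkl","rb"))
im=f["image"][145:195,180:250,::-1]
cv2.imwrite("pics/z7.png",cv2.convertScaleAbs(cv2.resize(im,None,fx=11,fy=11,interpolation=cv2.INTER_CUBIC),alpha=2.2))
i=f["image"].astype(int);g=(i[...,1]>i[...,0]*1.25)&(i[...,1]>i[...,2]*1.15);g[:145]=g[195:]=0;g[:,:180]=g[:,250:]=0
w=ray(f,np.argwhere(g)[:,::-1],66);print(g.sum(),w.min(0),w.max(0))
E
```

```text
114 [ 474.43623606 -222.04143166   66.        ] [ 563.84015656 -102.57121851   66.        ]
```

View pics/z7.png

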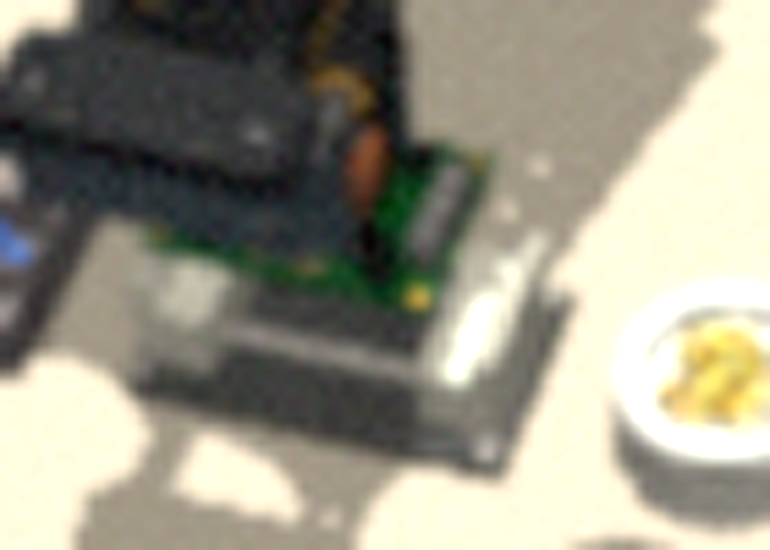

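```bash
python3 - <<'E'
from h import *
f=pickle.load(open("scene6.pkl","rb"))
for z in(64,67):print(ray(f,[[218.6,172.5],[193.2,165.9],[224.1,158.6]],z).round(1))
# uprights back edge tops in same picture; y jaws
print(ray(f,[[180+545/11,145+235/11],[180+455/11,145+385/11]],42).round(1))
E
```

```text
[[ 558.8 -102.5   64. ]
 [ 556.9 -181.4   64. ]
 [ 505.6 -104.6   64. ]]
[[ 560.9 -101.5   67. ]
 [ 559.  -180.1   67. ]
 [ 507.9 -103.6   67. ]]
[[512.3 -86.9  42. ]
 [566.7 -93.1  42. ]]
```

```bash
python3 - <<'E'
from h import *
for n in("top","scene"):
    f=pickle.load(open(n+"0.pkl","rb"));P=cloud(f)
    c=(438,-376);roi=(abs(P[...,0]-c[0])<50)&(abs(P[...,1]-c[1])<62)
    lab=cv2.cvtColor(f["image"],cv2.COLOR_RGB2LAB).astype(float)
    ring=roi&~((abs(P[...,0]-c[0])<40)&(abs(P[...,1]-c[1])<54))
    m=roi&(np.linalg.norm(lab-np.median(lab[ring],0),axis=-1)>28)
    w=ray(f,np.argwhere(m)[:,::-1],2);r=cv2.minAreaRect(w[:,:2].astype(np.float32))
    print(n,m.sum(),np.round(r[0],1),np.round(r[1],1),r[2], w.min(0).round(1),w.max(0).round(1))
    u0=np.argwhere(roi);a,b=u0.min(0),u0.max(0)
    im=cv2.convertScaleAbs(cv2.resize(f["image"][a[0]:b[0]+1,a[1]:b[1]+1,::-1],None,fx=9,fy=9,interpolation=cv2.INTER_CUBIC),alpha=2)
    print(a[::-1]);cv2.imwrite(f"pics/bd_{n}.png",im)
a=cv2.imread("pics/bd_top.png");b=cv2.imread("pics/bd_scene.png");print(a.shape,b.shape)
h=max(a.shape[0],b.shape[0]);pad=lambda i:cv2.copyMakeBorder(i,0,h-i.shape[0],0,0,0)
o=np.hstack([pad(a),pad(b)]);cv2.imwrite("pics/bd.png",o[:, :800])
E
```

```text
top 529 [ 438.  -375.7] [80.3 53.8] 89.99516296386719 [ 411.1 -415.8    2. ] [ 465.  -335.5    2. ]
[372 238]
scene 343 [ 432.5 -378.1] [65.1 85.3] 1.1291513442993164 [ 400.  -420.6    2. ] [ 465.4 -335.3    2. ]
[131 124]
(324, 405, 3) (270, 423, 3)
```

View pics/bd.png

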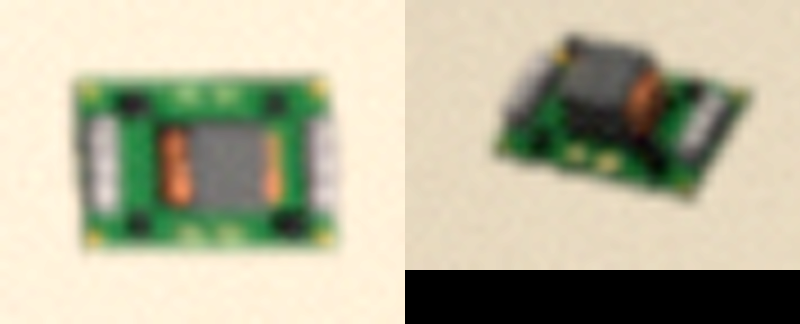

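```bash
python3 - <<'E'
from h import *
f=pickle.load(open("scene6.pkl","rb"))
a=ray(f,[[155.2,152.7],[134.1,147.2]],1);print(a,a.mean(0)-[464.5,-376,1])
a=ray(f,[[218.1,172.0],[192.7,165.4],[223.6,158.1]],65.5);print(a,a[:2].mean(0))
# holder base back corners in z7: (500,470),(140,385); front right (575,295)
a=ray(f,[[180+500/11-.5,145+470/11-.5],[180+140/11-.5,145+385/11-.5],[180+575/11-.5,145+295/11-.5]],3);print(a,a[:2].mean(0))
E
```

```text
[[ 496.27827085 -346.00307226    1.        ]
 [ 494.25573986 -421.69717372    1.        ]] [30.76700535 -7.85012299  0.        ]
[[ 558.53993501 -103.97787974   65.5       ]
 [ 556.63783954 -182.8499508    65.5       ]
 [ 505.369803   -106.15732359   65.5       ]] [ 557.58888728 -143.41391527   65.5       ]
[[ 562.37607427  -86.63213293    3.        ]
 [ 563.3681585  -191.09914768    3.        ]
 [ 499.75598881  -86.53671628    3.        ]] [ 562.87211639 -138.8656403     3.        ]
```

```bash
python3 - <<'E'
from h import *
f=pickle.load(open("scene6.pkl","rb"))
a=ray(f,[[131+285/9-.5,124+200/9-.5],[131+95/9-.5,124+150/9-.5],[131+345/9-.5,124+95/9-.5]],1);print(a,a[:2].mean(0))
E
```

```text
[[ 462.74165184 -337.1190138     1.        ]
 [ 460.07973062 -413.89032236    1.        ]
 [ 409.25377567 -337.5899        1.        ]] [ 461.41069123 -375.50466808    1.        ]
```

Call:
servo_tool --motion '[0, 1.5, -5, 0, 0, 0, 20, 0, 0, -8, 0, 0, 0, 20, 0, 0, -5, 0, 0, 0, 20, 0, 0, -2, 0, 0, 0, 20, 0, 0, 0, 0, 0, 0, 20, 0, 0, 0, 0, 0, 0, 20]'

```text
time_s: 24.95
ee_pos: [536.6, -138.2, 70.0]
ee_rot: [-180.0, 0.0, 0.1]
force: [0.1, -0.1, -1.9]
gripper_width: 27.8
```

```bash
python3 look.py 7 >/dev/null; python3 - <<'E'
from h import *
f=pickle.load(open("scene7.pkl","rb"))
im=f["image"][145:195,180:250,::-1]
cv2.imwrite("pics/z8.png",cv2.convertScaleAbs(cv2.resize(im,None,fx=11,fy=11,interpolation=cv2.INTER_CUBIC),alpha=2.2))
E
```

```text
(no output)
```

View pics/z8.png

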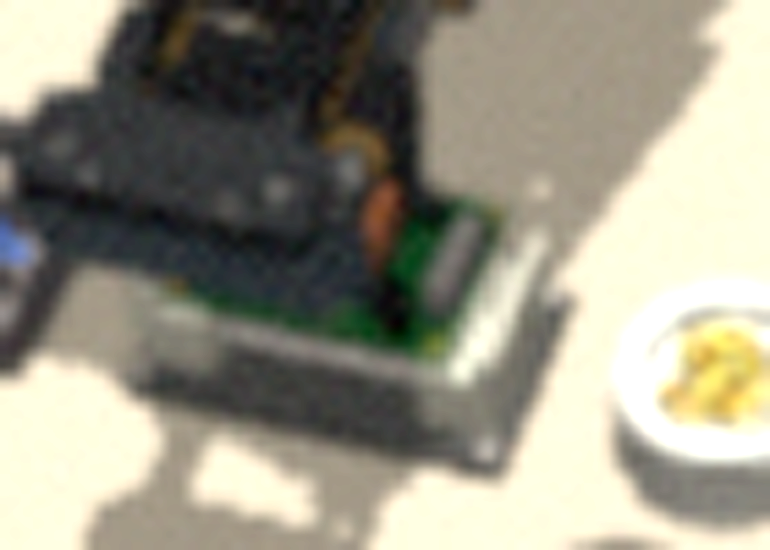

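Call:
servo_tool --motion '[0, 0, -2, 0, 0, 0, 20, 0, 0, -3, 0, 0, 0, 20, 0, 0, -2, 0, 0, 0, 20, 0, 0, 0, 0, 0, 0, 20]'

```text
time_s: 25.38
ee_pos: [536.3, -138.1, 62.7]
ee_rot: [-180.0, 0.1, 0.1]
force: [-0.7, 0.0, -1.3]
gripper_width: 27.6
```

Call:
servo_tool --motion '[0, 0, -2, 0, 0, 0, 20, 0, 0, -2, 0, 0, 0, 20, 0, 0, -1.5, 0, 0, 0, 20, 0, 0, 0, 0, 0, 0, 20]'

```text
time_s: 25.72
ee_pos: [536.4, -138.1, 57.4]
ee_rot: [-180.0, 0.0, 0.1]
force: [0.4, -0.1, -1.3]
gripper_width: 28.0
```

Call:
servo_tool --motion '[0, 0, -1, 0, 0, 0, 20, 0, 0, -0.5, 0, 0, 0, 20, 0, 0, 0, 0, 0, 0, 20]'

```text
time_s: 25.97
ee_pos: [536.6, -138.2, 56.2]
ee_rot: [-180.0, 0.0, 0.1]
force: [-0.1, -0.1, -1.2]
gripper_width: 28.2
```

Call:
servo_tool --motion '[0, 0, -0.5, 0, 0, 0, 20, 0, 0, 0, 0, 0, 0, 20, 0, 0, 0, 0, 0, 0, 20]'

```text
time_s: 26.22
ee_pos: [536.7, -138.2, 55.8]
ee_rot: [180.0, -0.0, 0.1]
force: [-0.7, 0.7, -1.3]
gripper_width: 28.2
```

Call:
servo_tool --motion '[0, 0, -0.5, 0, 0, 0, 20, 0, 0, 0, 0, 0, 0, 20, 0, 0, 0, 0, 0, 0, 20]'

```text
time_s: 26.47
ee_pos: [536.8, -138.2, 55.6]
ee_rot: [180.0, -0.0, 0.1]
force: [0.0, -0.5, 1.6]
gripper_width: 28.3
```

Call:
servo_tool --motion '[0, 0, -0.5, 0, 0, 0, 20, 0, 0, 0, 0, 0, 0, 20, 0, 0, 0, 0, 0, 0, 20]'

```text
time_s: 26.72
ee_pos: [536.8, -138.2, 55.6]
ee_rot: [180.0, -0.0, 0.1]
force: [-1.1, 0.1, 5.1]
gripper_width: 27.9
```

Call:
servo_tool --motion '[0, 0, 0.5, 0, 0, 0, 31, 0, 0, 0, 0, 0, 0, 33, 0, 0, 0, 0, 0, 0, 36, 0, 0, 0, 0, 0, 0, 42, 0, 0, 0, 0, 0, 0, 50, 0, 0, 0, 0, 0, 0, 56, 0, 0, 0, 0, 0, 0, 56, 0, 0, 4, 0, 0, 0, 56, 0, 0, 15, 0, 0, 0, 56, 0, 0, 30, 0, 0, 0, 56]'

```text
time_s: 27.55
ee_pos: [534.4, -137.6, 102.0]
ee_rot: [-179.9, 0.4, 0.1]
force: [-0.3, -0.4, -0.5]
gripper_width: 51.0
```

Call:
servo_tool --motion '[0, 0, 40, 0, 0, 0, 56, 0, 0, 40, 0, 0, 0, 56, -20, -20, 20, 0, 0, 0, 56, -20, -35, 0, 0, 0, 0, 56, -20, -35, 0, 0, 0, 0, 56, -20, -35, 0, 0, 0, 0, 56, -20, -35, 0, 0, 0, 0, 56, -20, -35, 0, 0, 0, 0, 56, -10, -35, 0, 0, 0, 0, 56, 0, -30, 0, 0, 0, 0, 56]'

```text
time_s: 28.38
ee_pos: [404.2, -400.2, 204.9]
ee_rot: [180.0, 0.0, -0.1]
force: [0.1, 0.2, -0.4]
gripper_width: 51.0
```

```bash
python3 look.py 8; python3 - <<'E'
from h import *
a=[]
for n,(r,c) in(("top",(215,290)),("scene",(180,225))):
    f=pickle.load(open(n+"8.pkl","rb"));im=f["image"][r-45:r+45,c-45:c+45,::-1]
    a.append(cv2.convertScaleAbs(cv2.resize(im,(400,400),interpolation=cv2.INTER_CUBIC),alpha=1.8))
    P=cloud(f);hsv=cv2.cvtColor(f["image"],cv2.COLOR_RGB2HSV)
    g=(hsv[...,0]>42)&(hsv[...,0]<88)&(hsv[...,1]>80)&(abs(P[...,0]-537)<45)&(abs(P[...,1]+140)<50)
    w=ray(f,np.argwhere(g)[:,::-1],32);q=cv2.minAreaRect(w[:,:2].astype(np.float32));print(n,g.sum(),q)
    p=P[g];A=np.c_[p[:,:2],np.ones(len(p))];print("tilt",np.linalg.lstsq(A,p[:,2],rcond=None)[0][:2],np.median(p[:,2]))
cv2.imwrite("pics/z9.png",np.hstack(a))
E
```

```text
top
[267. 133.] 1203 med [789.6 -14.1  33.9] zmax 42.5 rect [797.6 -15. ] [ 78.6 144.2] 10.4
[350. 138.] 718 med [ 774.4 -248.7   56.7] zmax 94.3 rect [ 769.5 -242.1] [110.9  90.5] 85.9
[183. 150.] 320 med [743.6 229.9  11.3] zmax 17.2 rect [744.8 235.7] [ 38.1 130.8] 1.8
[273. 189.] 287 med [626.7 -30.4  40. ] zmax 45.3 rect [626.9 -30.3] [51.1 51.7] 89.2
[ 27. 193.] 271 med [618.1 679.   33.7] zmax 40.3 rect [619.7 684.5] [51.3 33.3] 5.7
[235. 222.] 1206 med [534.2  76.8  27.2] zmax 106.6 rect [536.2  77.8] [118.   83.6] 0.0
[350. 221.] 206 med [ 539.3 -252.    19.7] zmax 28.2 rect [ 538.1 -249.8] [51.1 72.1] 89.4
[273. 221.] 346 med [536.6 -30.1  31.9] zmax 38.1 rect [536.5 -29.9] [56.7 56.6] 89.7
[312. 221.] 809 med [ 536.1 -137.9   33.2] zmax 60.1 rect [ 535.5 -141.2] [107.   66.2] 89.8
scene
[178. 166.] 349 med [ 536.5 -246.9   17. ] zmax 25.6 rect [ 536.  -247.4] [75.7 52.2] 0.5
[211. 173.] 764 med [ 549.7 -133.2   32.6] zmax 59.1 rect [ 536.2 -137.5] [ 65.3 109.3] 1.0
[282. 190.] 1128 med [544.1  84.6  27.2] zmax 103.9 rect [534.7  81.4] [119.9  83.4] 0.7
[246. 181.] 365 med [542.8 -27.1  30.7] zmax 36.5 rect [537.  -29.2] [59.3 58.8] 38.4
[236. 205.] 342 med [633.6 -25.9  39.6] zmax 43.4 rect [626.3 -28.7] [52.1 50.3] 19.5
[141. 221.] 1159 med [ 764.4 -248.7   59.9] zmax 93.1 rect [ 775.3 -243.5] [109.   79.1] 26.0
[223. 260.] 1528 med [800.1  -7.1  33.4] zmax 41.3 rect [792.4 -10.9] [ 70.9 139.8] 10.1
[319. 270.] 409 med [743.6 233.2  10.9] zmax 15.3 rect [743.9 238.7] [130.7  38.4] 89.4
[506. 271.] 259 med [620.7 676.3  30. ] zmax 38.3 rect [618.1 682.2] [52.4 22.6] 10.7
top 257 ((539.0625610351562, -139.88543701171875), (73.18846130371094, 50.791954040527344), 89.88506317138672)
tilt [0.01223597 0.00182521] 32.491841183310726
scene 166 ((538.9693603515625, -140.518310546875), (54.398372650146484, 72.7088394165039), 4.911800384521484)
tilt [0.03338474 0.01755856] 32.793396563841384
```

View pics/z9.png

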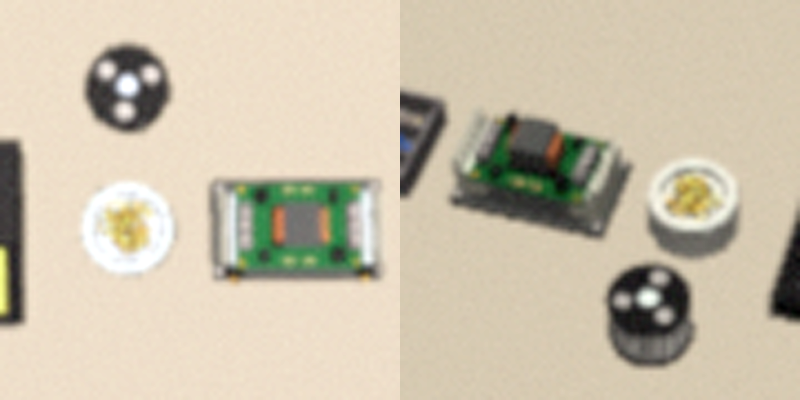

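Call:
servo_tool --motion '[0, 0, 0, 0, 0, 0, 56, 0, 0, 0, 0, 0, 0, 56, 0, 0, 0, 0, 0, 0, 56]'

```text
time_s: 28.73
ee_pos: [406.9, -397.0, 204.3]
ee_rot: [-180.0, 0.0, 0.1]
force: [0.5, 0.4, -0.2]
gripper_width: 51.2
```

```bash
python3 -c "
from workcell import env;print(env.job_done())"
```

```text
the job is handed in; nothing more can be done
None
```

I moved the tin, reel, tray and board to their places and handed the job in at about 29 s of the 122 s allowed. No verdict was reported.

The last pictures, taken after the gripper had moved away, showed these positions relative to the holder's centre, all within the limits:

| Thing | Measured position |
|---|---|
| Tin | 1 mm off the line and 108–111 mm along it towards the stand |
| Reel | 89–91 mm behind the tin and level with it |
| Tray | 109–110 mm out on the other side, turned less than 1° |
| Board | 2–3 mm back, 0–3 mm sideways, board surface at about 32 mm, which fits lying on both ledges |

The multimeter, cutters and mug measured in the same places as at the start, to within camera noise of a few mm.

**Checks that disagreed:**
- **Camera offset:** the two cameras differ by about 2–3 mm in y.
- **Board sideways position:** while the board was held above the holder, the scene view put it up to 4 mm to one side. I shifted it 1.5 mm before lowering.
- **Board turn and tilt:** in the final check the scene view's coarse colour mask gave 5° of turn and 0.02–0.03 of tilt. The top view gave about 0° and 0.01.
- **Reel grip:** the gripper closed to 51 mm on the reel, against 54 mm for its flanges. It still lifted and set down without trouble.

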